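# Close the service cover and hold it on its seal

## Task

The blue service cover of the grey instrument housing stands open, inner face up: swing it right over on its hinge until it rests on the two sprung buffers. Then turn its black quarter-turn fastener clockwise until the yellow slot on it lines up with the two white marks on the cover, and after that press the cover down flush on the housing rim and finish still holding it pressed there with the fingers. Leave the other things on the table where they are.

Things in the scene. Friction and masses are not known exactly. Their poses are not given: they have to be found in the camera images.
- housing: Grey open-topped instrument housing, fixed, 180 (x) x 150 (y) x 75 mm high; place and yaw vary. Origin: centre of its underside, z up. Hinge along its x at y = +75, z = 75 mm. A bridge inside has a 10 mm slot along y for the key under the fastener: if the fastener is not aligned, the key strikes it and the cover stays about 4 mm or more proud.
- hinge_line (a point): Middle of the hinge line, on the housing (at 0, 75, 75 mm in its frame; same axes as the housing). The cover turns about the x axis through this point.
- cover: The blue cover plate, 176 x 150 x 4 mm. Origin on the middle of the hinge line; the plate reaches from y = -2 to y = -152 mm in its own frame, from z = 0 (inner face) to z = 4 mm (outer face, which carries the fastener). Closed flush, its axes are parallel to the housing's. It carries the fastener; together about 0.18 kg.
- cover_swing (a joint): Cover angle in rad: 0 flush, 1.57 upright, starts 2.3 to 2.65 (leaning back on the housing's +y side, free edge 0.14 to 0.19 m up); stop 2.75. Stiff hinge (0.18 N m friction): stays where left; a closed vertical finger pushing the edge from outside swings it over. Near 0.06 two sprung buffers (130 mm from the hinge) stop it; 10 to 13 N near the edge press it to 0; let go, it springs up.
- cover_edge (a point): Middle of the cover's free edge (at 0, -152, 2 mm in the cover's frame; same axes as the cover).
- press_spot (a point): A bare place on the cover's outer face, beside the fastener, good to press on (at -55, -125, 4 mm in the cover's frame; same axes as the cover). Any other place on the cover or its fastener serves too.
- fastener (a joint): Angle of the quarter-turn fastener in rad, growing clockwise as seen from outside the cover. 0 = slot parallel to the hinge; 1.571 = slot square to the hinge and in line with the white marks (aligned, within 0.16). Starts at 0.05 to 0.8; stops at 0 and 2.3. Friction 0.03 N m: it stays where it is left.
- knob_grip (a point): Middle of the fastener's black grip bar, on its axis, 105 mm from the hinge. The bar is 40 mm long, 14 mm wide and reaches from 4 to 26 mm above the outer face, on a 38 mm round collar 4 mm thick; this point is 15 mm above the outer face. x runs along the bar (and the yellow slot on its top), z out of the cover.
- can: Bystander: empty ribbed tinplate can, 104 mm across, 121 high. Origin: centre of its underside.
- screwdriver: Bystander: screwdriver with red handle, 193 mm long, lying. Origin: centre of its underside.
- stopwatch: Bystander: round stopwatch, 63x52x14 mm, lying. Origin: centre of its underside.
- tape: Bystander: roll of tape, 104 mm across, 25 high, lying. Origin: centre of its underside.
- vial_a: Bystander: white sample vial, 33 mm across, 64 high. Origin: centre of its underside.
- vial_b: Bystander: second white sample vial, 33 mm across, 64 high. Origin: centre of its underside.
- jar: Bystander: white plastic jar with black cap, 81 mm across, 153 high. Origin: centre of its underside.

How it is judged (in metres and radians):
On the way, in this order (a step that is already met when the one before it is completed fails the run):
1. the cover is swung over and lies on its buffers, less than 0.11 rad open, with the fastener not yet aligned (value of joint cover_swing below 0.11 rad and value of joint fastener below 1.2 rad), for 0.2 s.
2. the fastener is turned until its slot lines up with the marks (within 0.16 rad), the cover still down (value of joint fastener between 1.41 and 1.73 rad and value of joint cover_swing below 0.15 rad), for 0.2 s.
At the end, for the whole second after the job is handed in: The fastener is aligned within 0.16 rad of 1.571, the cover is flush (cover_swing below 0.015 rad) and the fingers still press on the cover or its fastener with more than 4 N through the last second (value of joint fastener between 1.41 and 1.73 rad and value of joint cover_swing below 0.015 rad and contact force between the fingers and cover above 4 N); the arm keeps its last pose, push and grip.
It fails at once if one of the other things on the table is pushed more than 40 mm from its place (distance of any of can, screwdriver, stopwatch, tape, vial_a, vial_b, jar from where it was at the start of the episode above 0.04 m).
It also fails if it takes over 61 s, if anything falls off the work surface, if the arm or the gripper's body presses on something with over 40 N, if the wrist force passes 120 N, or if a joint passes its speed limit or range.

## Robot

A 6-joint arm with a two-finger parallel gripper is mounted at the origin on a cart in front of the work surface, level with it; the furniture and walls round the work are solid. World frame = base frame: x ahead of the robot, y to its left, z up, the work surface at z = 0. Lengths are in m, angles in degrees, forces in N, time in s.
With the tool pointing down it reaches from about 0.325 to 0.85 m from the base axis. Payload 15.5 kg.
Tool frame: the origin (TCP) lies midway between the tips of the shut fingers; the grasp point (between the pads) lies 19 mm behind it; z points along the fingers, y is the line along which they close (so a half turn about z gives the same grasp; the last joint's range is limited). The gripper opens to 91 mm and grips with 3 to 60 N. Pads are 32 mm wide; open, the fingers measure 118 mm over their backs; the gripper's body (76 mm by 178 mm) begins 60 mm behind the grasp point.
Start: joints at [60.418, 28.281, 77.091, -0, 74.628, -5.472], TCP at [0.255, 0.57, 0.214] pointing down, gripper open.
Joint ranges: [-166.48, 166.48], [-47.26, 123.95], [12.59, 153.08], [-70.14, 250.14], [6.76, 159.57], [-176.63, 176.63]. Speed limits (degrees/s): [108.29, 108.29, 147.25, 172.46, 172.46, 172.46].

## Interface

Orientations are given as a 3x3 rotation matrix whose columns are the frame's x, y, z axes.
In Python, from bench import ctrl, optics gives the robot as it stands (ctrl), with the cameras (optics). Calls block until the motion is done:
- ctrl.goto(position, orientation): joint-space move of the TCP to a pose.
- ctrl.move_l(position, vel=0.15, ori=None, contact_N=None): straight line of the TCP; ori=None keeps the orientation; vel is the mean speed in m/s. With contact_N (N) it stops when the force on the tool has changed by that much, and returns True; else False.
- ctrl.movej(angles): joint-space move.
- ctrl.command_gripper(opening): opening from 0.0 (shut) to 1.0 (fully open); the grip force is fixed at half the most; returns when the fingers have stopped.
- ctrl.sleep(seconds).
- ctrl.ik(position, orientation): joint angles nearest the present ones, or None.
- optics.read_camera(name): name is "scene" or "top" or "wrist"; returns the picture (400x640x3 uint8, blue, green, red); there is no depth.
- optics.camera_params(name): a dict with "fx", "fy", "cx", "cy" (pixels), "pose" (4x4, takes a point from camera to world coordinates); the wrist camera has in their place "T_tool_cam" (4x4, takes a point from camera to tool coordinates, whose origin is the TCP and whose axes are the flange's). Camera axes: x right, y up, looking along -z (the intrinsics and any distortion apply to the point x, -y, -z); pixel columns grow to the right and rows downward; lengths in m; the calibration is good to about 2 mm. A picture is of the moment at which its call begins: read the wrist's pose just before it. camera_params takes no time and is no camera call.
A pose or a line that the arm cannot do raises ctrl.MotionError and nothing moves.
- ctrl.sign_off(): hands the job in; it is judged then, once.
Readings, each from a call of its own:
- ctrl.current_t(): time.
- ctrl.current_q(): joint angles.
- ctrl.current_dq(): joint speeds.
- ctrl.current_effort(): joint torques, N m.
- ctrl.current_tool_pos(): TCP position.
- ctrl.current_eef_rot(): TCP orientation.
- ctrl.current_contact_force(): force on the tool from outside, world axes, zero at the start.
- ctrl.current_wrist_torque(): the same for the moment, N m.
- ctrl.current_grip_width(): opening from 0.0 (shut) to 1.0 (fully open).
- ctrl.current_grasp_force(): force on a finger pad.
Only numpy, scipy, OpenCV 4.12 (cv2) and the standard library are available. Lean on these libraries where they do the work, as an engineer would, in place of code of your own. Each camera call takes 0.05 s, during which the arm holds its last target. There are 200 camera calls.

## Working session

There is one attempt and no reset: what is moved stays moved. The work goes in short steps, each a Python script; the robot and the scene stay as the last script left them, time stands still between calls to the robot, and variables do not carry over. Pictures are saved under pics/ and viewed, at most 10 in all, crops included, and the job is handed in when it is done.

```bash
mkdir -p pics; ls; python3 - <<'E'
from bench import ctrl, optics
import cv2,numpy as np
for n in("scene","top"):
    cv2.imwrite(f"pics/{n}0.png",optics.read_camera(n)); p=optics.camera_params(n); print(n,{k:np.round(v,3).tolist() if not isinstance(v,str) else v for k,v in p.items()})
print({k:np.round(v,3).tolist() for k,v in optics.camera_params("wrist").items()})
print(ctrl.current_t(),ctrl.current_eef_rot())
E
```

```text
bench.py
pics
scene {'fx': 435.673, 'fy': 435.673, 'cx': 313.176, 'cy': 201.707, 'pose': [[0.901, 0.308, -0.306, 0.205], [-0.434, 0.623, -0.651, -0.888], [-0.01, 0.719, 0.695, 0.912], [0.0, 0.0, 0.0, 1.0]]}
top {'fx': 438.809, 'fy': 438.809, 'cx': 313.048, 'cy': 201.378, 'pose': [[0.025, 0.992, -0.124, 0.433], [-1.0, 0.027, 0.015, -0.092], [0.019, 0.123, 0.992, 1.46], [0.0, 0.0, 0.0, 1.0]]}
{'fx': 327.564, 'fy': 327.564, 'cx': 321.319, 'cy': 196.526, 'T_tool_cam': [[0.001, 0.965, 0.262, 0.074], [1.0, -0.0, -0.001, 0.0], [-0.001, 0.262, -0.965, -0.17], [0.0, 0.0, 0.0, 1.0]]}
0.1 [[-9.12756506e-01  4.08503685e-01 -5.47006758e-04]
 [ 4.08504037e-01  9.12756008e-01 -9.59463195e-04]
 [ 1.07339454e-04 -1.09921074e-03 -9.99999390e-01]]
```

View pics/scene0.png

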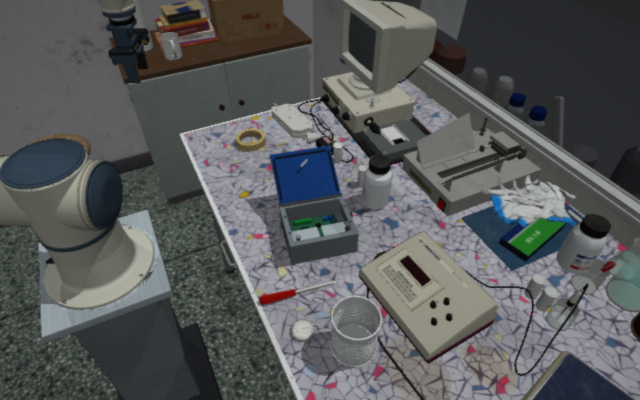

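View pics/top0.png

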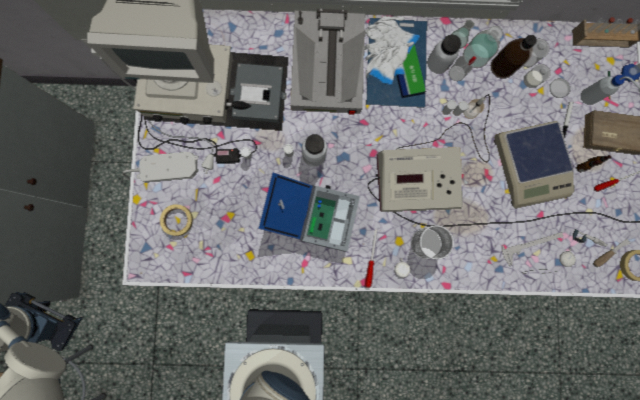

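The scene view shows the housing at about (318,230), with its cover leaning back up-left. In the top view the housing is near (330,217) and the cover near (287,205), on the world +y side. Next I'll extract the corners.

```bash
cat > h.py <<'E'
import cv2,numpy as np
from bench import ctrl, optics
def ray(n,uv,pose=None):
    p=optics.camera_params(n); P=p["pose"] if pose is None else pose
    d=np.array([(uv[0]-p["cx"])/p["fx"],-(uv[1]-p["cy"])/p["fy"],-1.])
    return np.array(P)[:3,3],np.array(P)[:3,:3]@d
def onz(n,uv,z,pose=None):
    o,d=ray(n,uv,pose); return o+d*(z-o[2])/d[2]
def tri(r1,r2):
    (a,d),(b,e)=r1,r2; d=d/np.linalg.norm(d);e=e/np.linalg.norm(e)
    s=np.linalg.lstsq(np.c_[d,-e],b-a,rcond=None)[0]; p,q=a+s[0]*d,b+s[1]*e
    return (p+q)/2,np.linalg.norm(p-q)
E
python3 - <<'E'
from h import *
for n,(a,b,c,d) in {"top":(245,160,365,260),"scene":(260,135,370,270)}.items():
    im=cv2.imread(f"pics/{n}0.png"); h=cv2.cvtColor(im,cv2.COLOR_BGR2HSV)
    m=cv2.inRange(h,(105,120,40),(125,255,255)); M=np.zeros_like(m); M[b:d,a:c]=m[b:d,a:c]
    cs,_=cv2.findContours(M,0,2); k=max(cs,key=cv2.contourArea)
    print(n,cv2.contourArea(k),cv2.approxPolyDP(cv2.convexHull(k),4,True).reshape(-1,2).tolist(),cv2.minAreaRect(k))
    cv2.imwrite(f"pics/{n}c.png",cv2.resize(im[b:d,a:c],None,fx=4,fy=4,interpolation=2))
a=cv2.imread("pics/topc.png");b=cv2.imread("pics/scenec.png")
H=max(a.shape[0],b.shape[0]);f=lambda x:cv2.copyMakeBorder(x,0,H-x.shape[0],0,0,0)
o=np.hstack([f(a),f(b)]); cv2.imwrite("pics/c.png",cv2.resize(o,None,fx=800/o.shape[1],fy=800/o.shape[1])); print(o.shape)
E
```

```text
top 2261.5 [[273, 173], [312, 186], [299, 238], [259, 227]] ((286.11767578125, 205.5294189453125), (42.6862678527832, 57.238407135009766), 14.03624439239502)
scene 2919.5 [[329, 146], [339, 193], [280, 203], [270, 155]] ((304.7177429199219, 174.11605834960938), (50.86994171142578, 61.59452819824219), 78.95905303955078)
(540, 920, 3)
```

View pics/c.png

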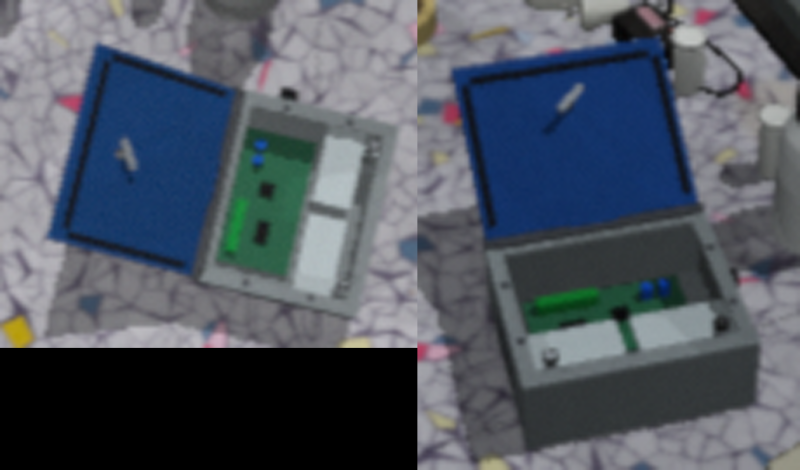

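The crop shows the rim's four corners and the cover's free-edge corners clearly in both views. I'll triangulate these and check them against the known sizes.

```bash
python3 - <<'E'
from h import *
T={"edgeF":((272.5,173),(329.5,146)),"edgeN":((258.5,228),(270,154.5)),"hF":((313.4,185.9),(342.2,195.4)),"hN":((303.4,240.5),(280.4,205.4)),"fF":((358.6,196.8),(357.8,234.2)),"fN":((346.2,250.9),(291,245.7))}
P={}
for k,(t,s) in T.items():
    p,g=tri(ray("top",t),ray("scene",s)); P[k]=p; print(k,p.round(4),"gap",round(g,4),"top@75",onz("top",t,.075)[:2].round(4),"scene@75",onz("scene",s,.075)[:2].round(4))
L=lambda a,b:round(float(np.linalg.norm(P[a]-P[b])),4)
print(L("edgeF","edgeN"),L("hF","hN"),L("fF","fN"),L("hF","fF"),L("hN","fN"))
for n in (0,1):
    c={k:onz(["top","scene"][n],T[k][n],.075)[:2] for k in ("hF","hN","fF","fN")}
    ctr=sum(c.values())/4; ux=c["hF"]-c["hN"]+c["fF"]-c["fN"]; uy=c["hF"]-c["fF"]+c["hN"]-c["fN"]
    print(ctr.round(4),np.degrees(np.arctan2(ux[1],ux[0])),np.degrees(np.arctan2(-uy[0],uy[1])),np.linalg.norm(ux)/2,np.linalg.norm(uy)/2)
E
```

```text
edgeF [0.6808 0.0124 0.151 ] gap 0.0038 top@75 [0.6933 0.0191] scene@75 [0.7304 0.102 ]
edgeN [0.5118 0.0481 0.1539] gap 0.001 top@75 [0.5161 0.0567] scene@75 [0.5442 0.1454]
hF [ 0.6576 -0.1136  0.0708] gap 0.0038 top@75 [ 0.6551 -0.1129] scene@75 [ 0.6572 -0.118 ]
hN [ 0.4817 -0.0863  0.0837] gap 0.0033 top@75 [ 0.4805 -0.0857] scene@75 [ 0.4862 -0.0782]
fF [ 0.6256 -0.259   0.0694] gap 0.0019 top@75 [ 0.624 -0.258] scene@75 [ 0.6238 -0.2634]
fN [ 0.4532 -0.2217  0.0739] gap 0.0038 top@75 [ 0.4514 -0.221 ] scene@75 [ 0.4547 -0.2231]
0.1727 0.1784 0.1765 0.1489 0.1388
[ 0.5527 -0.1694] -10.455838106468784 -12.133519395721828 0.17655578141033895 0.14342144187244488
[ 0.5555 -0.1707] -13.248342132391809 -12.607357756428067 0.17468137931679412 0.14875360589251765
```

Yaw is about -12°, the centre about (0.554,-0.170), and the cover angle about 2.60 rad. The measured sizes agree with the given ones to within a few mm. Next is the swing, with closed fingers at 35 mm on the near side of the knob.

```bash
cat >> h.py <<'E'
yaw=np.radians(-12.0); ux=np.array([np.cos(yaw),np.sin(yaw),0]); uy=np.array([-np.sin(yaw),np.cos(yaw),0]); uz=np.array([0,0,1.])
C=np.array([.554,-.170,0]); Hg=C+.075*uy+.075*uz
def W(x,y,z,th): # cover frame -> world ; opening lifts -y edge
    c,s=np.cos(th),np.sin(th); return Hg+x*ux+(y*c+z*s)*uy+(-y*s+z*c)*uz
def down(a): # tool y at angle a (rad) from uy, counter-clockwise from above
    y=np.cos(a)*uy-np.sin(a)*ux; return np.c_[np.cross(y,-uz),y,-uz]
E
python3 - <<'E'
from h import *
print(W(0,-.152,.002,2.6))
def tgt(th,half=.0135):
    p=W(-.035,-.152,.004,th)+half*uy-.016*uz if th>1.75 else W(-.035,-.140,.004,th)+half*uy*min(1,th/.8)
    return p
R=down(0)
ths=np.r_[np.arange(2.5,.2,-.2),.12,.06]
s=tgt(2.62)+.045*uy
for p in [s+.1*uz,s]+[tgt(t) for t in ths]: 
    q=ctrl.ik(p,R); print(p.round(3),None if q is None else np.round(q).tolist())
for a in (0,-.8,-1.57,1.57,3.14,2.3): print(a,np.round(ctrl.ik(W(0,-.105,.03,.06),down(a)) if ctrl.ik(W(0,-.105,.03,.06),down(a)) is not None else np.zeros(6)))
E
```

```text
[0.59688763 0.03177042 0.15164243]
[0.575 0.099 0.231] [4.0, 24.0, 82.0, -0.0, 74.0, -74.0]
[0.575 0.099 0.131] [4.0, 30.0, 89.0, -0.0, 61.0, -74.0]
[0.564 0.045 0.147] [-1.0, 28.0, 90.0, -0.0, 62.0, -79.0]
[0.56  0.026 0.17 ] [-3.0, 26.0, 89.0, -0.0, 65.0, -81.0]
[0.555 0.002 0.188] [-6.0, 24.0, 89.0, -0.0, 67.0, -84.0]
[ 0.549 -0.024  0.202] [-9.0, 23.0, 89.0, -0.0, 68.0, -87.0]
[ 0.543 -0.055  0.213] [-12.0, 22.0, 88.0, -0.0, 70.0, -90.0]
[ 0.537 -0.082  0.215] [-15.0, 22.0, 89.0, -0.0, 70.0, -93.0]
[ 0.531 -0.109  0.211] [-18.0, 22.0, 89.0, -0.0, 69.0, -96.0]
[ 0.526 -0.135  0.202] [-21.0, 22.0, 90.0, -0.0, 68.0, -99.0]
[ 0.521 -0.158  0.187] [-23.0, 23.0, 91.0, -0.0, 66.0, -101.0]
[ 0.516 -0.18   0.168] [-25.0, 25.0, 92.0, -0.0, 64.0, -103.0]
[ 0.512 -0.199  0.146] [-28.0, 27.0, 93.0, -0.0, 61.0, -106.0]
[ 0.509 -0.214  0.12 ] [-29.0, 29.0, 94.0, -0.0, 57.0, -107.0]
[ 0.507 -0.223  0.096] [-30.0, 31.0, 95.0, -0.0, 54.0, -108.0]
[ 0.507 -0.225  0.087] [-30.0, 32.0, 95.0, -0.0, 53.0, -108.0]
0 [ -26.   32.   90.   -0.   59. -104.]
-0.8 [-26.  32.  90.  -0.  59. -58.]
-1.57 [-26.  32.  90.  -0.  59. -14.]
1.57 [-26.  32.  90.  -0.  59. 166.]
3.14 [-26.  32.  90.  -0.  59.  76.]
2.3 [-26.  32.  90.  -0.  59. 125.]
```

```bash
python3 - <<'E'
from h import *
def tgt(th,half=.0135):
    return W(-.035,-.152,.004,th)+half*uy-.016*uz if th>1.75 else W(-.035,-.140,.004,th)+half*uy*min(1,th/.8)
R=down(0); s=tgt(2.62)+.045*uy
ctrl.command_gripper(0.0); ctrl.goto(s+.1*uz,R); ctrl.move_l(s,.12)
for t in np.arange(2.5,.2,-.2):
    ctrl.move_l(tgt(t),.12); f=ctrl.current_contact_force(); print(round(t,1),np.round(f,1))
    if np.linalg.norm(f)>40: print("stop"); break
else:
    for t in (.12,.06,.04):
        c=ctrl.move_l(tgt(t),.05,contact_N=8); print(t,c,np.round(ctrl.current_contact_force(),1),ctrl.current_tool_pos(),tgt(t))
        if c: break
print(ctrl.current_t()); cv2.imwrite("pics/t1.png",optics.read_camera("scene")[130:290,230:400].repeat(3,0).repeat(3,1))
E
```

```text
2.5 [-1.  25.2 14.8]
2.3 [-1.9 29.3 27.7]
stop
5.525
```

View pics/t1.png

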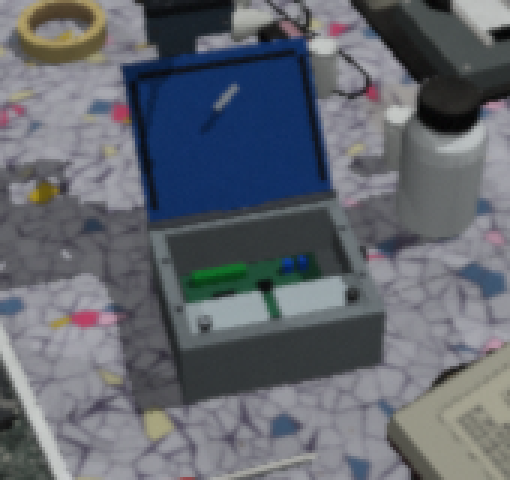

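The cover has come up somewhat. The reaction runs along the plate, through the hinge, so my arc sits a little too far inward and pad friction locks it. I'll continue with smaller steps and back off outward in proportion to the radial force.

```bash
cat > sw.py <<'E'
from h import *
def tgt(th,half=.0135):
    return W(-.035,-.152,.004,th)+half*uy-.016*uz if th>1.75 else W(-.035,-.140,.004,th)+half*uy*min(1,th/.8)
off=.005; ctrl.move_l(tgt(2.3)+off*(W(0,-1,0,2.3)-Hg),.05)
print(np.round(ctrl.current_contact_force(),1))
for t in np.arange(2.2,.25,-.1):
    o=W(0,-1,0,t)-Hg; ctrl.move_l(tgt(t)+off*o,.12)
    f=np.array(ctrl.current_contact_force()); fr=f@o; ft=f@(W(0,0,1,t)-Hg); print(round(t,1),"rad %.1f norm %.1f off %.4f"%(fr,ft,off))
    off=np.clip(off+(fr-3)*1.5e-4*(abs(fr)>8),-.002,.012)
    if np.linalg.norm(f)>50: print("stop"); break
else:
    for t in (.2,.15,.12,.09,.06,.04):
        c=ctrl.move_l(tgt(t)+off*o,.05,contact_N=8); print(t,c,np.round(ctrl.current_contact_force(),1),ctrl.current_tool_pos().round(4) if hasattr(ctrl.current_tool_pos(),'round') else ctrl.current_tool_pos())
        if c: break
print(ctrl.current_t()); cv2.imwrite("pics/t2.png",optics.read_camera("scene")[130:290,230:400].repeat(3,0).repeat(3,1))
E
python3 sw.py
```

```text
[1.3 4.5 4.6]
2.2 rad 3.2 norm 0.2 off 0.0050
2.1 rad 0.0 norm 0.5 off 0.0050
2.0 rad 0.3 norm 0.1 off 0.0050
1.9 rad -0.5 norm 0.5 off 0.0050
1.8 rad 0.7 norm -0.3 off 0.0050
1.7 rad 0.2 norm -0.3 off 0.0050
1.6 rad -0.2 norm 1.2 off 0.0050
1.5 rad 0.3 norm -0.1 off 0.0050
1.4 rad 0.1 norm -1.0 off 0.0050
1.3 rad 0.3 norm -0.4 off 0.0050
1.2 rad 0.5 norm 0.1 off 0.0050
1.1 rad 0.1 norm 0.1 off 0.0050
1.0 rad 1.2 norm 1.1 off 0.0050
0.9 rad 0.1 norm -0.1 off 0.0050
0.8 rad -0.6 norm 1.4 off 0.0050
0.7 rad -0.4 norm -0.2 off 0.0050
0.6 rad -0.4 norm -0.5 off 0.0050
0.5 rad -0.9 norm 1.0 off 0.0050
0.4 rad -0.7 norm 0.6 off 0.0050
0.3 rad -0.9 norm -0.1 off 0.0050
0.2 False [-0.2  0.3 -0.2] [ 0.5065 -0.2242  0.108 ]
0.15 False [0.5 0.3 0.3] [ 0.506  -0.2264  0.101 ]
0.12 False [ 0.1  0.9 -0.4] [ 0.5058 -0.2275  0.097 ]
0.09 False [ 1.2 -0.1  1. ] [ 0.5056 -0.2286  0.0928]
0.06 False [ 0.1  0.8 -0.1] [ 0.5055 -0.2295  0.0886]
0.04 False [0.7 0.6 1.4] [ 0.5055 -0.23    0.086 ]
13.0667
```

View pics/t2.png

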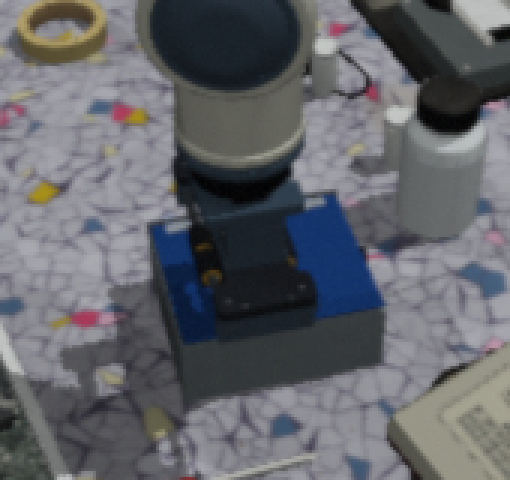

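The cover is over and lies on the housing. Now I'll lift and look at the fastener with the wrist camera.

```bash
python3 - <<'E'
from h import *
p=np.array(ctrl.current_tool_pos()); ctrl.move_l(p+[0,0,.08],.15)
ctrl.goto(W(0,-.105,.004,.06)+[0,0,.13],down(0)); ctrl.sleep(.2)
P=np.eye(4);P[:3,3]=ctrl.current_tool_pos();P[:3,:3]=ctrl.current_eef_rot()
im=optics.read_camera("wrist"); P=P@np.array(optics.camera_params("wrist")["T_tool_cam"]); np.save("P1.npy",P)
cv2.imwrite("pics/w1.png",im); print(ctrl.current_t())
cp=optics.camera_params("wrist")
c=(np.linalg.inv(P)@np.r_[W(0,-.105,.03,.06),1])[:3]; print("expected knob px",cp["cx"]+cp["fx"]*c[0]/-c[2],cp["cy"]-cp["fy"]*c[1]/-c[2],c)
h=cv2.cvtColor(im,cv2.COLOR_BGR2HSV)
for n,lo,hi in(("blue",(105,120,40),(125,255,255)),("yellow",(20,110,110),(35,255,255))):
    cs,_=cv2.findContours(cv2.inRange(h,lo,hi),0,2)
    for k in sorted(cs,key=cv2.contourArea)[-3:]: print(n,cv2.contourArea(k),cv2.minAreaRect(k))
E
```

```text
14.4417
expected knob px 323.0405377807545 197.67595401257367 [ 0.00148549 -0.00099226 -0.28258073]
blue 0.0 ((434.0, 136.0), (8.0, 0.0), -90.0)
blue 0.0 ((435.0, 124.0), (8.0, 0.0), -90.0)
blue 18628.5 ((353.5, 178.5), (171.0, 167.0), 90.0)
yellow 393.0 ((517.3461303710938, 145.23077392578125), (17.47305679321289, 28.844409942626953), 33.690067291259766)
yellow 432.5 ((141.5, 161.0), (24.0, 25.0), 90.0)
yellow 498.0 ((566.0352783203125, 9.395919799804688), (25.91270637512207, 25.059112548828125), 52.4314079284668)
```

View pics/w1.png

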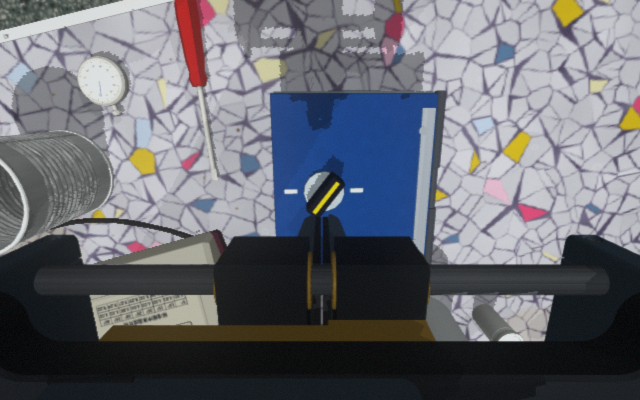

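The wrist view shows the knob at about (325,195), with the yellow slot running (313,213)–(337,180), and the white marks at (290,191) and (357,190). I'll measure these, then grasp.

```bash
python3 - <<'E'
from h import *
im=cv2.imread("pics/w1.png"); h=cv2.cvtColor(im,cv2.COLOR_BGR2HSV); P=np.load("P1.npy")
def roi(m,a,b,c,d): M=np.zeros_like(m); M[b:d,a:c]=m[b:d,a:c]; return M
y=roi(cv2.inRange(h,(20,110,90),(35,255,255)),295,170,355,222)
pts=np.argwhere(y)[:,::-1].astype(float); zt=W(0,-.105,.030,.06)[2]
w=np.array([onz("wrist",p,zt,P)[:2] for p in pts]); k=w.mean(0); v=np.linalg.svd(w-k)[2][0]
wh=cv2.inRange(h,(0,0,170),(180,70,255)); zc=W(0,-.105,.004,.06)[2]
mk=[onz("wrist",np.argwhere(roi(wh,*r))[:,::-1].mean(0),zc,P)[:2] for r in((280,183,302,199),(346,183,368,199))]
d=mk[1]-mk[0]; mid=(mk[0]+mk[1])/2
print("n",len(pts),"knob",k,"exp",W(0,-.105,.03,.06),"marks mid",mid,"len",np.linalg.norm(d),"yaw from marks",np.degrees(np.arctan2(-d[0],d[1])))
phi=np.arctan2(v@uy[:2],v@-ux[:2]); phi=(phi+np.pi/2)%np.pi-np.pi/2
print("phi",phi,"slot len",np.ptp((w-k)@v))
b=cv2.inRange(h,(105,120,40),(125,255,255)); r,c=np.where(b[:, 250:460]); c=c+250
print("blue cols",c.min(),c.max(),"top row",r.min(), [onz("wrist",q,zc,P).round(4).tolist() for q in((271,93),(438,93))], W(-.088,-.152,.004,.06),W(-.088,-.002,.004,.06))
E
```

```text
n 193 knob [ 0.54844477 -0.19508756] exp [ 0.54817595 -0.1974      0.11124224] marks mid [ 0.5483776  -0.19723332] len 0.0617168365569371 yaw from marks -10.789877137947595
phi 0.6479629162352256 slot len 0.03435301720103684
blue cols 270 437 top row 93 [[0.4534, -0.2235, 0.0853], [0.4836, -0.0813, 0.0853]] [ 0.45202055 -0.22651898  0.08810733] [ 0.48315118 -0.08006086  0.07911273]
```

```bash
python3 - <<'E'
from h import *
K=np.array([.5484,-.1962,0]); z=W(0,-.105,.004,.06)[2]
ctrl.command_gripper(.55)
a0=-.648
ctrl.goto(K+[0,0,z+.06],down(a0))
c=ctrl.move_l(K+[0,0,z+.007],.06,contact_N=5); print("touch",c,ctrl.current_tool_pos(),z+.007)
ctrl.command_gripper(0.0); print("grip",ctrl.current_grip_width()*91,ctrl.current_grasp_force(),np.round(ctrl.current_contact_force(),1))
p=np.array(ctrl.current_tool_pos())
for a in np.linspace(a0,-1.56,6)[1:]:
    ctrl.move_l(p,.05,ori=down(a)); print(round(a,2),np.round(ctrl.current_contact_force(),1),np.round(ctrl.current_wrist_torque(),2),round(ctrl.current_t(),1))
ctrl.sleep(.4); print(ctrl.current_grip_width()*91,ctrl.current_tool_pos())
cv2.imwrite("pics/w2.png",optics.read_camera("wrist")[100:300,180:480].repeat(2,0).repeat(2,1))
E
```

```text
touch False [ 0.54860662 -0.19632028  0.09258754] 0.0922890228400825
grip 14.25813059456792 29.825788736343384 [-0.2 -0.1  1.1]
-0.83 [-0.8  0.4  0.3] [-0.32  0.11 -0.02] 18.0
-1.01 [ 0.6 -0.1  0.2] [-0.46  0.04 -0.07] 18.4
-1.2 [ 0.4  0.4 -0.1] [-0.48  0.11 -0.05] 18.7
-1.38 [ 1.1  0.4 -0.5] [-0.48  0.09 -0.05] 19.0
-1.56 [ 1.3 -0.2 -1.3] [-0.58 -0.24 -0.08] 19.4
13.927119497211145 [ 0.54850713 -0.19630862  0.09232612]
```

View pics/w2.png

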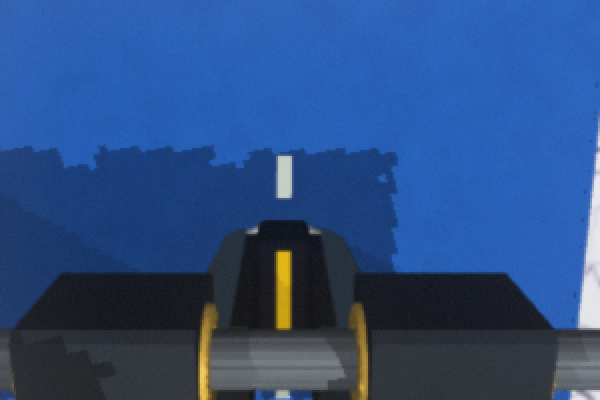

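The slot at (283,290) lines up with the white mark at (283,177), and the grip width of 14 mm is the bar. Now I'll press down while still gripping.

```bash
python3 - <<'E'
from h import *
p=np.array(ctrl.current_tool_pos())
for i in range(1,17):
    ctrl.move_l(p-[0,0,.001*i],.02); f=np.array(ctrl.current_contact_force())
    print(i,np.round(f,1),round(ctrl.current_tool_pos()[2],4))
    if f[2]>38: break
ctrl.sleep(.5); print(np.round(ctrl.current_contact_force(),1),ctrl.current_tool_pos(),ctrl.current_grip_width()*91,ctrl.current_t())
im=optics.read_camera("scene")[170:270,260:380]; im2=optics.read_camera("wrist")[100:300,180:480]
cv2.imwrite("pics/f.png",np.hstack([cv2.resize(im,(480,400),interpolation=2),cv2.resize(im2,(600,400))[:,140:460]]))
E
```

```text
1 [ 2.1 -2.2  1.4] 0.0914
2 [-1.  -2.6  5.1] 0.0905
3 [-2.2 -2.9  7.3] 0.0897
4 [-2.4 -4.   9.4] 0.0888
5 [-3.1 -5.3 10.4] 0.0879
6 [-4.1 -5.9 13.1] 0.0869
7 [-3.9 -7.  13.2] 0.086
8 [-7.5 -5.  22.9] 0.0855
9 [-10.6  -5.1  33.5] 0.0851
10 [-12.4  -2.4  41. ] 0.0845
[-12.3  -2.7  42.1] [ 0.54850764 -0.1970767   0.08457094] 13.628620993563924 22.8083
```

View pics/f.png

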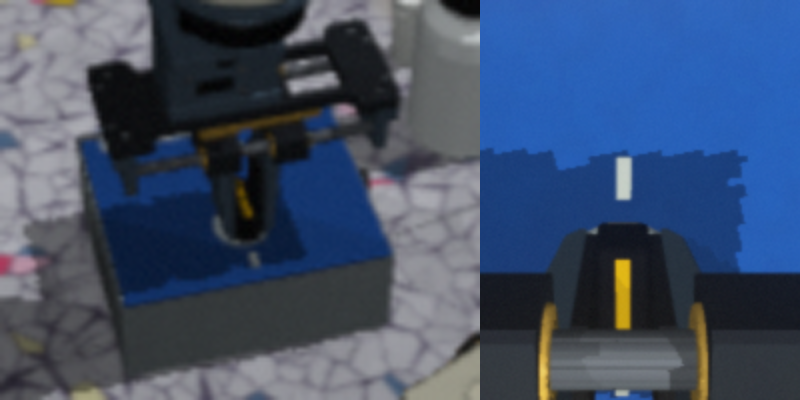

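The springs ramped to 13 N over about 7 mm, then met a hard stop at TCP z = 0.086. That matches the flush height: 0.079 plus the 7 mm grip offset. The slot is still in line with the mark, so I'm handing in.

```bash
python3 -c "
from bench import ctrl, optics
print(ctrl.sign_off())"
```

```text
the job is handed in; nothing more can be done
None
```

I swung the cover over, lined the fastener up with the white marks and handed the job in with the gripped fingers still pressing the cover flush at about 42 N; no verdict came back.

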